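Close a heater's access panel: square T-handle, quarter turn, hold pressed

TASK

Fit the loose black T-handle (the one with the square bore) right down onto the square stud of the heater box's access panel and turn the stud clockwise, seen from above, until the slot across its disc lines up with the two ribs on the panel. Then push the panel down through the handle until it sits firmly home against its frame, and finish while still gripping the handle and holding the panel pressed there; do not let go. Leave the other things on the bench where they are.

Things in the scene. Friction and masses are not known exactly. Their poses are not given: they have to be found in the camera images.
- key: Loose black T-handle standing upright on the bench, 56 mm high, 100 to 200 g. Origin at the centre of its underside, z up. Lower 22 mm: a square hub 32 x 32 mm with a square blind bore, 17.6 mm wide, 20 mm deep, open downward, sides parallel to x and y, mouth chamfered 1.5 mm. Above: the grip bar. Its place is swapped at random with those of star_knob and jar.
- key_grip (a point): Middle of the T-handle's grip bar, 47 mm above its underside. The bar is 60 mm long along x, 18 mm thick along y, and spans 22 to 56 mm above the underside. Grip it across its thickness (fingers closing along y), fingertips kept above 24 mm so that they clear the wider hub.
- heater_box: Fixed grey heater control box on the bench, 220 (x) x 280 (y) mm, its frame rim with black foam gasket 80 mm high; origin under its centre on the bench, z up. Its flat aluminium access panel, 224 x 284 x 6 mm, floats on the gasket, underside 8 mm above the rim, with the quarter-turn fastener at its centre. Position and yaw vary.
- rib (a point): Top of one of the two raised dark steel ribs on the panel, 72 mm from the fastener's axis along the box's +y (the other is at -y). Each is 8 mm wide, 36 mm long along the box's y axis, 3 mm high. The disc's slot must point along the ribs.
- stud_foot (a point): Point on the fastener's axis on the top face of its steel disc, 99 mm above the bench with the panel up: the underside of a seated handle rests here. Turns with the fastener: x along the dark slot across the disc (disc 84 mm in diameter, slot 8 mm wide, full diameter), z up. Turn it by the handle.
- stud_top (a point): Top of the square steel stud that stands on the disc, 18 mm above stud_foot, same axes. Stud 16 mm wide, sides parallel to x and y, its top 2 mm narrowed to 13.5 mm. The handle fits in any of the four quarter positions, with about 0.1 rad of play either way, so the fastener lags behind the handle.
- fastener (a joint): Angle of the fastener, rad, growing clockwise from above, 0 to 2.2. 0: slot along the box's x; 1.571: slot in line with the ribs. Starts at 0.1 to 0.7. Friction 0.12 N m; stays where left; no stop or click at 1.571. A hidden cross bar lets the panel go down only within about 0.18 rad of 1.571; elsewhere it stops after 1 mm.
- panel (a joint): How far the panel is pressed down on its gasket, m: 0 up, 0.008 fully against the frame (hard stop). Springs back when released. With the handle on, 2 to 3 N of push starts it and about 8 N holds it home.
- star_knob: Bystander: loose five-lobed black knob on a round steel foot, 60 mm across, 40 mm high; origin under its centre. Not part of the job, leave it.
- jar: Bystander: closed glass jar with steel lid, 54 mm in diameter, 70 mm high; origin under its centre.
- screwdriver: Bystander: screwdriver lying on the bench, along its x.
- wrench: Bystander: wrench lying on the bench, along its x.
- tape_roll: Bystander: cardboard ring, 96 mm in diameter, 40 mm high.
- carton: Bystander: cardboard carton 100 x 130 x 80 mm.
Things that resemble listed ones, but are neither listed nor needed, are in the scene too. What is shaped like the key but orange is not meant.

How it is judged:
By the outcome, as a careful person would: the job done as asked, in the order asked, and still so for the second after the job is handed in, while the arm keeps its last pose, push and grip.
It also fails if it takes over 58 s, if anything falls off the work surface, if the arm or the gripper's body presses on something with over 40 N, if the wrist force passes 120 N, or if a joint passes its speed limit or range.

ROBOT

A 6-joint arm with a two-finger parallel gripper is mounted at the origin on the work surface. World frame = base frame: x ahead of the robot, y to its left, z up, the work surface at z = 0. Lengths are in mm, angles in rad, forces in N, time in s.
With the tool pointing down it reaches from about 250 to 725 mm from the base axis. Payload 4 kg.
Tool frame: the origin (TCP) lies at the very end of the fingers, on their centre line; the grasp point (between the pads) lies ctrl.hold_point_z behind it (ctrl.hold_point_z is the distance from the TCP to the grasp point, in mm); z points along the fingers, y is the line along which they close (so a half turn about z gives the same grasp; the last joint's range is limited). The gripper opens to 85 mm and grips with 20 to 120 N. Pads are 22 mm wide; open, the fingers measure 114 mm over their backs; the gripper's body (76 mm by 85 mm) begins 54 mm behind the grasp point. The pads swing forward as they close: fully open they stand 13 mm farther back than shut.
Start: joints at [-1.348, 0.241, 0.005, 1.335, 0, 1.571], TCP at [110.479, -487.641, 231.306] pointing down, gripper open.
Joint ranges: [-2.72, 2.72], [-1.05, 1.87], [-1.09, 1.28], [-1.99, 2.15], [-1.42, 1.44], [-3.14, 3.14]. Speed limits (rad/s): [2.79, 2.79, 3.14, 3.14, 3.14, 3.14].

INTERFACE

Orientations are given as [roll, pitch, yaw] about the fixed x, y, z axes, in that order (R = Rz(yaw) Ry(pitch) Rx(roll)).
In Python, from workcell import ctrl gives the robot as it stands. The module is installed in compiled form; this text tells all that it offers.
- The arm moves only by the tool move_arm, never from a script. Its argument "commands" is a list of rows, each a list of 7 numbers: the turn, a rotation vector about the world's x, y, z in degrees, then the shift along the world's x, y, z in mm, then the closure, from 0 (fully open) to 1 (shut). A call has 1 to 5 rows; each row is the pose to reach, as a shift and turn from the pose commanded when the call began; what a row does not reach only later rows make up. A row lasts 1/12 s, in which the tool goes at most 41.7 mm and 7.16 degrees, less where a joint would pass 70% of its speed; a pose out of reach is approached as far as the arm can. A call with a gripper value outside its range is refused whole. The fingers move at their own pace and stop on an object; the grip force is fixed at half the most. Time passes only in rows, so rows that repeat a pose let the fingers close. It gives the time, the measured TCP pose, the force, the opening and the grip force at its end, in the units of the state.
- ctrl.get_obs(): the state, without advancing time (a new reading comes with each control period).
- ctrl.snapshot(name): name is "side" or "top" or "wrist"; returns a dict with "color" (400x640x3 uint8, blue, green, red), "mtx" (3x3 intrinsics, pixels), "view" (4x4, takes a point from world to camera coordinates); the wrist camera has in their place "T_tool_cam" (4x4, takes a point from camera to tool coordinates, whose origin is the TCP and whose axes are the flange's). Camera axes: x right, y down, z forward; pixel columns grow to the right and rows downward; lengths in mm; the calibration is good to about 2 mm. A picture is of the moment at which its call begins: read the wrist's pose just before it. There is no depth.
- ctrl.hand_in(): hands the job in; it is judged then, once.
The state is a dict: "clock": time; "joint_pos": joint angles; "qvel": joint speeds; "joint_torque": joint torques, N m; "eef_pos": TCP position; "eef_rot": TCP orientation; "force": force on the tool from outside, world axes, zero at the start; "wrist_torque": the same for the moment, N m; "opening": opening from 0.0 (shut) to 1.0 (fully open); "grip_force": force on a finger pad.
Only numpy, scipy, OpenCV 4.12 (cv2) and the standard library are available. Lean on these libraries where they do the work, as an engineer would, in place of code of your own. Each camera call takes 0.05 s, during which the arm holds its last target. There are 200 camera calls.

## Working session

There is one attempt and no reset: what is moved stays moved. The work goes in short steps, Python scripts to look and compute and a tool call to move; the robot and the scene stay as the last step left them, time stands still between calls to the robot, and variables do not carry over. Pictures are saved under pics/ and viewed, at most 10 in all, crops included, and the job is handed in when it is done.

Besides the shell and the picture viewer there is one more tool, called after "Request:" as a command line: name --pt "numbers of a row" for each row, then --argument value for the rest. move_arm: Moves the arm, as the interface text tells. Its arguments: {"type":"object","properties":{"commands":{"type":"array"}},"required":["commands"]}

```bash
mkdir -p pics
python3 - <<'E'
from workcell import ctrl
import cv2,pickle
o=ctrl.get_obs();print(o,ctrl.hold_point_z)
for n in("top","side"):
    s=ctrl.snapshot(n);cv2.imwrite(f"pics/{n}.png",s["color"]);pickle.dump(s,open(n+".pkl","wb"));print(s["mtx"],s["view"])
E
```

```text
{'clock': 0.0, 'joint_pos': array([-1.34800245e+00,  2.41403670e-01,  3.68107530e-03,  1.33520152e+00,
        1.16543185e-05,  1.57080463e+00]), 'qvel': array([-0.00023323,  0.00035012,  0.00117398, -0.00172699,  0.00130493,
        0.00110482]), 'joint_torque': array([ 2.90215457e-04, -3.72319758e+01,  2.52406365e+01,  1.69336307e-02,
        1.92726870e-04, -9.05559915e-06]), 'eef_pos': array([ 110.33658053, -487.00326924,  230.40114988]), 'eef_rot': array([-3.13946486e+00, -1.16366347e-05,  2.22785556e-01]), 'force': array([-0.57183455, -0.09432547, -0.79040456]), 'wrist_torque': array([-0.01332737, -0.04284787, -0.02785849]), 'grip_force': 0.0, 'opening': 0.9997376750839955} 18.700000000000003
[[419.9081822    0.         319.16494708]
 [  0.         419.9081822  197.55698908]
 [  0.           0.           1.        ]] [[ 3.61405746e-04 -9.99996758e-01  2.52053869e-03 -1.05059398e+02]
 [-9.99033649e-01 -4.71834090e-04 -4.39493587e-02  5.34367649e+02]
 [ 4.39504055e-02 -2.50221941e-03 -9.99030580e-01  1.44385131e+03]
 [ 0.00000000e+00  0.00000000e+00  0.00000000e+00  1.00000000e+00]]
[[435.06943678   0.         320.17336724]
 [  0.         435.06943678 195.84450575]
 [  0.           0.           1.        ]] [[-9.80522276e-01 -1.95731252e-01  1.62893463e-02  5.07625092e+02]
 [-1.55629905e-01  7.23677239e-01 -6.72361946e-01  2.15524983e+02]
 [ 1.19814016e-01 -6.61800975e-01 -7.40043290e-01  1.03581667e+03]
 [ 0.00000000e+00  0.00000000e+00  0.00000000e+00  1.00000000e+00]]
```

View pics/top.png

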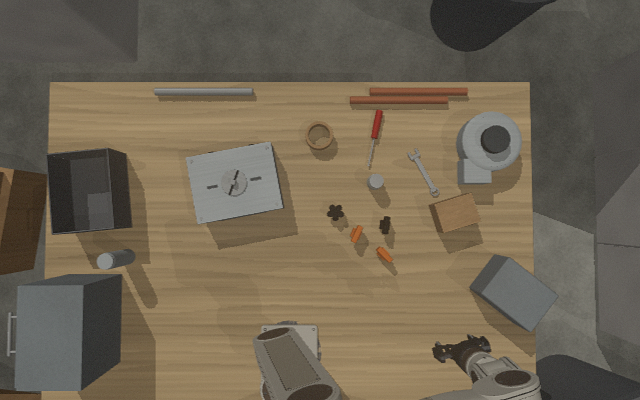

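View pics/side.png

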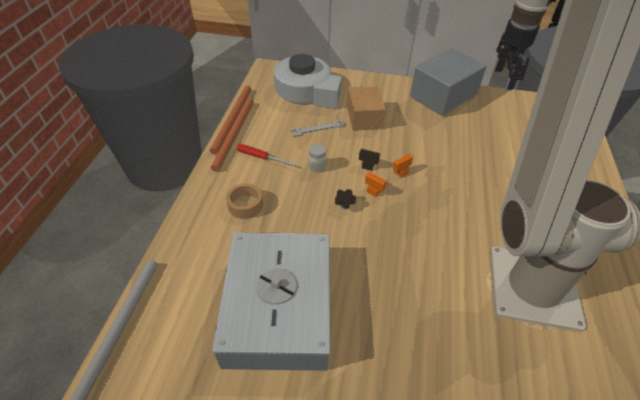

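Top view: the black candidates are the T-shaped piece at (385,225) and the five-lobed knob at (336,212). The orange T-handles are at (357,233) and (384,254). The black T at (385,225) fits the description. The box's disc is at (234,183), with ribs at (212,187) and (255,179). I'll confirm with one enlarged crop.

Run:
```python
import cv2,numpy as np
t=cv2.imread("pics/top.png");s=cv2.imread("pics/side.png")
def c(im,u,v,w,h,k):return cv2.resize(im[v:v+h,u:u+w],None,fx=k,fy=k,interpolation=cv2.INTER_CUBIC)
a=c(t,360,205,50,37,8);b=c(s,340,135,50,37,8)
d=c(t,184,138,100,75,4);e=c(s,230,245,100,75,4)
cv2.imwrite("pics/crop.png",np.vstack([np.hstack([a[:296],b[:296]]),np.hstack([d,e])]))
```

```text
(no output)
```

View pics/crop.png

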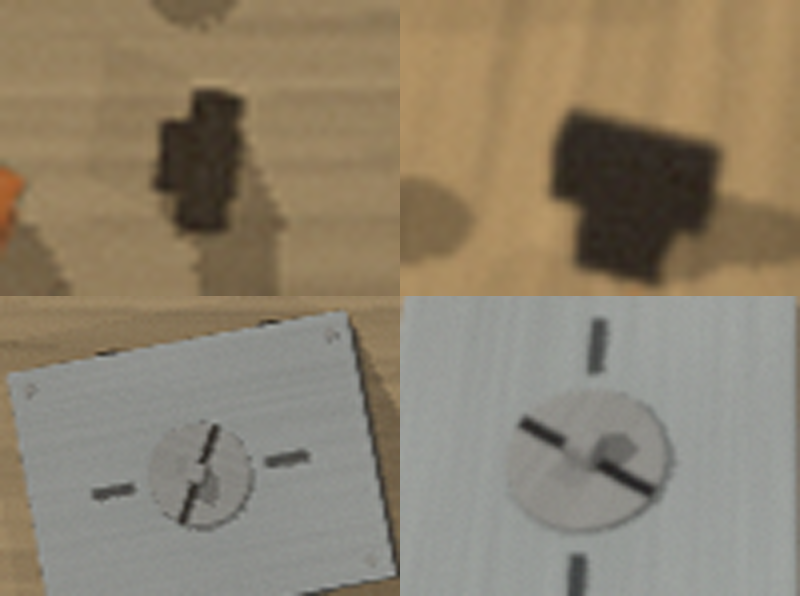

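The crop confirms it: the black T-handle, with its bar running between about (387,217) and (385,234) in the top view. Stud disc, slot and ribs are clearly visible. Next, positions.

```bash
cat > h.py <<'E'
import numpy as np,pickle
from scipy.spatial.transform import Rotation as R
def ray(s,uv,z,T=None):
    V=np.linalg.inv(s["view"]) if T is None else T
    d=V[:3,:3]@np.linalg.solve(s["mtx"],[*uv,1.]);o=V[:3,3]
    return o+d*(z-o[2])/d[2]
def toolT(o):
    T=np.eye(4);T[:3,:3]=R.from_euler("xyz",o["eef_rot"]).as_matrix();T[:3,3]=o["eef_pos"];return T
E
python3 - <<'E'
from h import *
s=pickle.load(open("top.pkl","rb"))
P=lambda u,v,z,o=(184,138),k=4:ray(s,(o[0]+u/k,o[1]+v/k),z)
kc=[P(u,v,56,(360,205),8) for u,v in((195,90),(243,97),(222,233),(175,228))]
print("key",np.mean(kc,0));d=(kc[0]+kc[1]-kc[2]-kc[3])/2;print(np.linalg.norm(d),np.degrees(np.arctan2(d[1],d[0])))
r1=P(113,492-296,97);r2=P(287,459-296,97);print("ribs",r1,r2,(r1+r2)/2);d=r1-r2;print(np.linalg.norm(d),np.degrees(np.arctan2(d[1],d[0])))
a=P(214,427-296,99);b=P(184,522-296,99);print("slot",a,b,(a+b)/2);d=a-b;print(np.linalg.norm(d),np.degrees(np.arctan2(d[1],d[0])))
E
```

```text
key [ 439.65134531 -329.19230565   56.        ]
58.014970136259095 -8.901430022816703
ribs [565.00792317 244.50956008  97.        ] [592.10976514 102.70770788  97.        ] [578.55884415 173.60863398  97.        ]
144.36853925082286 100.82015169918691
slot [618.10741983 162.18766025  99.        ] [540.41209264 185.9220806   99.        ] [579.25975623 174.05487042  99.        ]
81.23968596794671 -16.986898791061563
```

Request:
move_arm --pt "0 0 -7 40 19 0 0" --pt "0 0 -14 78 37 0 0" --pt "0 0 -21.7 116 55 0 0" --pt "0 0 -21.7 153 73 0 0" --pt "0 0 -21.7 190 91 0 0"

```text
clock: 0.52
eef_pos: [286.0, -403.1, 230.9]
eef_rot: [-3.141, 0.001, -0.159]
force: [0.4, -1.1, 0.4]
opening: 1.0
grip_force: 0.0
```

Request:
move_arm --pt "0 0 0 36 17 0 0" --pt "0 0 0 72 34 0 0" --pt "0 0 0 108 51 0 0" --pt "0 0 0 139 67 0 0" --pt "0 0 0 139 67 0 0"

```text
clock: 0.93
eef_pos: [429.0, -333.9, 230.3]
eef_rot: [-3.14, -0.001, -0.149]
force: [-0.5, -0.4, 0.4]
opening: 1.0
grip_force: 0.0
```

Run:
```python
from workcell import ctrl
import cv2,pickle
o=ctrl.get_obs();s=ctrl.snapshot("wrist");pickle.dump((o,s),open("w1.pkl","wb"));cv2.imwrite("pics/w1.png",s["color"])
print(o["clock"],o["eef_pos"],o["eef_rot"],o["joint_pos"],s["T_tool_cam"])
```

```text
0.9333 [ 428.96071692 -333.88748828  230.34408189] [-3.13953908e+00 -1.40744427e-03 -1.48695776e-01] [-6.62792972e-01  3.27730059e-01  1.21021255e-01  1.36387185e+00
  2.48022922e-03  2.62749428e+00] [[ 2.03437541e-05 -9.61052436e-01 -2.76366089e-01  7.00264311e+01]
 [ 9.99999040e-01  4.02507382e-04 -1.32609238e-03 -6.09866379e-01]
 [ 1.38568370e-03 -2.76365797e-01  9.61051521e-01 -1.42235955e+02]
 [ 0.00000000e+00  0.00000000e+00  0.00000000e+00  1.00000000e+00]]
```

View pics/w1.png

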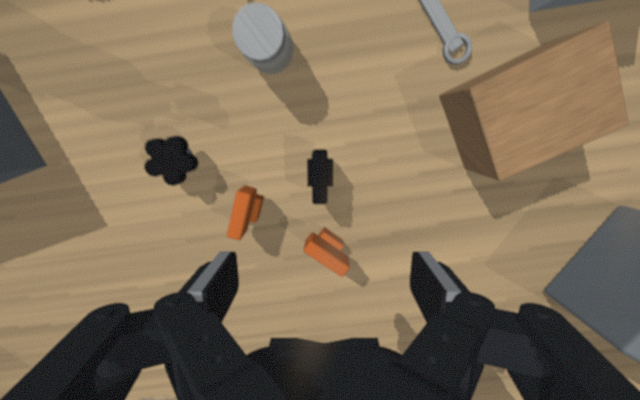

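Wrist view: black key centre near (320,177), upright in the image. Orange handles are at (243,213) and (327,255), and the star knob is at (170,160).

Run:
```python
from h import *
import cv2
o,s=pickle.load(open("w1.pkl","rb"));T=toolT(o)@s["T_tool_cam"]
g=s["color"][140:215,300:340];m=(g.max(2)<45).astype(np.uint8)
n,l,st,c=cv2.connectedComponentsWithStats(m);i=1+st[1:,4].argmax();print(st[i])
for y in range(0,75,4):
    xs=np.where(l[y]==i)[0]
    if len(xs):print(y+140,xs.min()+300,xs.max()+300)
for n,u,v,z in(("top",320,150,56),("bot",320,203,56),("ctr",320,176.5,56),("O1a",249,190,56),("O1b",234,238,56),("O1hub",258,207,20),("O2a",310,236,56),("O2b",345,270,56)):
    print(n,ray(s,(u,v),z,T)[:2].round(1))
```

```text
[  9  11  23  52 878]
152 314 325
156 313 325
160 309 330
164 309 331
168 309 331
172 309 330
176 309 331
180 309 329
184 309 328
188 314 325
192 314 325
196 314 325
200 314 325
top [ 468.9 -334.3]
bot [ 410.2 -325.3]
ctr [ 440.3 -329.9]
O1a [ 436.9 -249. ]
O1b [ 382.9 -218.9]
O1hub [ 406.6 -244.6]
O2a [ 372.3 -307.6]
O2b [ 322.3 -342.5]
```

Request:
move_arm --pt "0 0 0 0.8 -0.3 -35 0" --pt "0 0 0 0.8 -0.3 -75 0" --pt "0 0 0 0.8 -0.3 -115 0" --pt "0 0 0 0.8 -0.3 -150 0" --pt "0 0 0 0.8 -0.3 -180 0"

```text
clock: 1.4
eef_pos: [422.4, -337.1, 48.6]
eef_rot: [-3.14, 0.003, -0.157]
force: [-0.5, -0.1, 1.2]
opening: 0.998
grip_force: 0.0
```

Request:
move_arm --pt "0 0 0 0 0 -12 0" --pt "0 0 0 0 0 -21 0" --pt "0 0 0 0 0 -21 0" --pt "0 0 0 0 0 -21 0" --pt "0 0 0 0 0 -21 0.2"

```text
clock: 1.82
eef_pos: [425.5, -338.6, 31.8]
eef_rot: [3.14, -0.002, -0.157]
force: [-0.9, -0.9, 0.4]
opening: 0.882
grip_force: 0.0
```

Request:
move_arm --pt "0 0 0 0 0 0 0.5" --pt "0 0 0 0 0 0 0.8" --pt "0 0 0 0 0 0 1" --pt "0 0 0 0 0 0 1" --pt "0 0 0 0 0 0 1"

```text
clock: 2.23
eef_pos: [425.1, -337.5, 30.9]
eef_rot: [3.141, -0.001, -0.156]
force: [-0.9, 1.6, 2.3]
opening: 0.198
grip_force: 58.5
```

Request:
move_arm --pt "0 0 0 0 0 0 1" --pt "0 0 0 0 0 0 1" --pt "0 0 0 0 0 0 1" --pt "0 0 0 0 0 0 1" --pt "0 0 0 0 0 0 1"

```text
clock: 2.65
eef_pos: [425.1, -337.5, 30.9]
eef_rot: [3.142, -0.001, -0.156]
force: [-1.5, 1.3, 5.0]
opening: 0.2
grip_force: 59.0
```

The first row's lost motion left the grip about 14 mm off along the bar. I'll open, shift and grip again at the middle.

Request:
move_arm --pt "0 0 0 0 0 0 0.6" --pt "0 0 0 0 0 0 0.6" --pt "0 0 0 0 0 0 0.6" --pt "0 0 0 7 -1 0 0.6" --pt "0 0 0 13.7 -2.1 0 0.6"

```text
clock: 3.07
eef_pos: [438.8, -339.7, 30.1]
eef_rot: [-3.141, 0.0, -0.156]
force: [0.9, 0.4, 0.7]
opening: 0.402
grip_force: 0.0
```

Request:
move_arm --pt "0 0 0 0 0 0 0.6" --pt "0 0 0 0 0 0 0.6" --pt "0 0 0 0 0 0 1" --pt "0 0 0 0 0 0 1" --pt "0 0 0 0 0 0 1"

```text
clock: 3.48
eef_pos: [438.4, -339.6, 30.3]
eef_rot: [3.142, -0.0, -0.156]
force: [-0.6, -0.5, -0.2]
opening: 0.198
grip_force: 59.0
```

Request:
move_arm --pt "0 0 0 0 0 0 1" --pt "0 0 0 0 0 0 1" --pt "0 0 0 0 0 40 1" --pt "0 0 0 0 0 80 1" --pt "0 0 0 0 0 120 1"

```text
clock: 3.9
eef_pos: [437.2, -338.7, 150.3]
eef_rot: [-3.14, 0.004, -0.156]
force: [1.2, -0.6, -1.0]
opening: 0.201
grip_force: 59.0
```

Request:
move_arm --pt "0 0 0 0 0 40 1" --pt "0 0 0 0 0 80 1" --pt "0 0 0 0 0 100 1" --pt "0 0 0 0 0 100 1" --pt "0 0 0 0 0 100 1"

```text
clock: 4.32
eef_pos: [438.8, -339.9, 251.3]
eef_rot: [3.14, -0.002, -0.156]
force: [-0.5, 0.3, -2.5]
opening: 0.2
grip_force: 59.2
```

Run:
```python
from workcell import ctrl
import cv2,pickle,numpy as np
o=ctrl.get_obs();s=ctrl.snapshot("wrist");pickle.dump((o,s),open("w2.pkl","wb"))
a=s["color"];b=ctrl.snapshot("side")["color"]
cv2.imwrite("pics/w2.png",a[180:400,200:440].repeat(2,0).repeat(2,1))
print(o["clock"],o["eef_pos"],o["eef_rot"],o["joint_pos"],o["opening"],o["grip_force"])
```

```text
4.3167 [ 438.83214581 -339.8981233   251.31144707] [ 3.14035411e+00 -2.20642172e-03 -1.56082474e-01] [-6.59017985e-01  3.42479032e-01  1.96183558e-01  1.42197067e+00
 -2.16854363e-05  2.63865848e+00] 0.19995527400025434 59.20667052268982
```

View pics/w2.png

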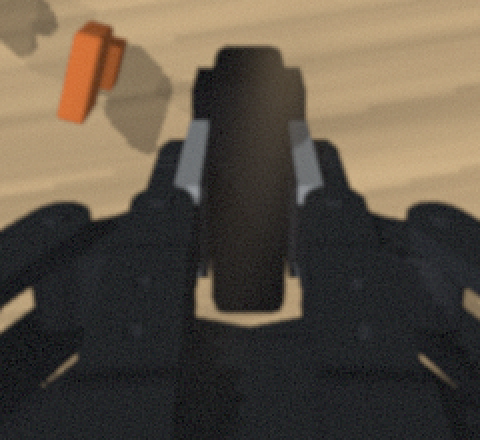

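The key is held upright and square. In the full wrist image the bar's top ends are at about (324,203.5) and (324,335).

Run:
```python
from h import *
o,s=pickle.load(open("w2.pkl","rb"));T=s["T_tool_cam"];print(s["mtx"])
for uv in((324,203.5),(324,335)):print(ray(s,uv,-25.8,T))
```

```text
[[290.56122194   0.         323.81370169]
 [  0.         290.56122194 203.82854989]
 [  0.           0.           1.        ]]
[ 36.67918293  -0.69278966 -25.8       ]
[-28.866417    -0.68001508 -25.8       ]
```

Request:
move_arm --pt "0 0 6.9 5.6 20.5 0 1" --pt "0 0 13.8 11.3 41 0 1" --pt "0 0 20.6 16.9 61.6 0 1" --pt "0 0 27.5 22.6 82.2 0 1" --pt "0 0 34.4 28.2 102.7 0 1"

```text
clock: 4.83
eef_pos: [465.5, -235.3, 247.4]
eef_rot: [-3.137, 0.003, 0.45]
force: [0.0, -0.6, -1.6]
opening: 0.2
grip_force: 59.2
```

Request:
move_arm --pt "0 0 6.9 5.6 20.5 0 1" --pt "0 0 13.8 11.3 41 0 1" --pt "0 0 20.6 16.9 61.6 0 1" --pt "0 0 27.5 22.6 82.2 0 1" --pt "0 0 34.4 28.2 102.7 0 1"

```text
clock: 5.25
eef_pos: [493.6, -132.8, 247.5]
eef_rot: [-3.136, 0.001, 1.051]
force: [1.2, 0.4, -1.9]
opening: 0.199
grip_force: 59.2
```

Request:
move_arm --pt "0 0 6.9 5.6 20.5 0 1" --pt "0 0 13.8 11.3 41 0 1" --pt "0 0 20.6 16.9 61.6 0 1" --pt "0 0 27.5 22.6 82.2 0 1" --pt "0 0 34.4 28.2 102.7 0 1"

```text
clock: 5.67
eef_pos: [521.8, -30.3, 247.5]
eef_rot: [-3.136, -0.001, 1.651]
force: [0.4, -0.3, -1.8]
opening: 0.197
grip_force: 59.2
```

Request:
move_arm --pt "0 0 6.9 5.6 20.5 0 1" --pt "0 0 13.8 11.3 41 0 1" --pt "0 0 20.6 16.9 61.6 0 1" --pt "0 0 27.5 22.6 82.2 0 1" --pt "0 0 34.4 28.2 102.7 0 1"

```text
clock: 6.08
eef_pos: [550.0, 72.1, 247.3]
eef_rot: [-3.137, -0.003, 2.252]
force: [-0.6, -0.5, -2.3]
opening: 0.2
grip_force: 59.2
```

Request:
move_arm --pt "0 0 6.9 5.6 20.5 0 1" --pt "0 0 13.8 11.3 41 0 1" --pt "0 0 20.6 16.9 61.6 0 1" --pt "0 0 27.5 22.6 82.2 0 1" --pt "0 0 34.4 28.2 102.7 0 1"

```text
clock: 6.5
eef_pos: [578.4, 174.6, 247.0]
eef_rot: [-3.138, -0.005, 2.852]
force: [0.5, 0.0, -1.3]
opening: 0.197
grip_force: 59.2
```

Request:
move_arm --pt "0 0 0 0 0 0 1" --pt "0 0 0 0 0 0 1" --pt "0 0 0 0 0 0 1"

```text
clock: 6.75
eef_pos: [578.5, 173.3, 248.1]
eef_rot: [-3.139, -0.003, 2.845]
force: [-0.3, 0.8, -0.8]
opening: 0.199
grip_force: 59.1
```

Run:
```python
from workcell import ctrl
import cv2,pickle,numpy as np
o=ctrl.get_obs();s=ctrl.snapshot("wrist");pickle.dump((o,s),open("w3.pkl","wb"))
cv2.imwrite("pics/w3.png",s["color"])
print(o["clock"],o["eef_pos"],o["eef_rot"],o["joint_pos"],o["opening"],o["grip_force"])
```

```text
6.75 [578.45911923 173.34543269 248.14005646] [-3.13875762 -0.00342231  2.84491562] [ 2.91383110e-01  4.51976206e-01  3.51169445e-01  1.47440971e+00
 -4.60285949e-04  5.88056314e-01] 0.19896962202277294 59.149362444877625
```

View pics/w3.png

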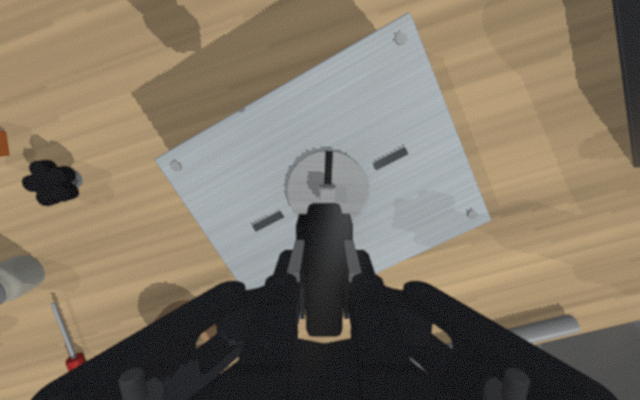

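Wrist view: ribs at (267.5,221) and (391,157), slot from (329.5,152) to (328,183), and the stud just visible ahead of the held key.

Run:
```python
from h import *
o,s=pickle.load(open("w3.pkl","rb"));T=toolT(o)@s["T_tool_cam"]
r1=ray(s,(267.5,221),97,T);r2=ray(s,(391,157),97,T);print(r1,r2,(r1+r2)/2,np.degrees(np.arctan2(*(r1-r2)[1::-1])))
a=ray(s,(329.5,152),99,T);b=ray(s,(328,183),99,T);print(a,b,np.degrees(np.arctan2(*(b-a)[1::-1])),np.degrees(o["eef_rot"][2]))
```

```text
[592.19839558 106.79196852  97.        ] [564.45784208 248.77081271  97.        ] [578.32811883 177.78139061  97.        ] -78.94453510149705
[541.44957924 191.1576032   99.        ] [571.04827838 180.68209061  99.        ] -19.489788233173837 163.00165785340536
```

Run:
```python
from h import *
import cv2
s=pickle.load(open("side.pkl","rb"));g=s["color"].max(2).astype(int)
for (u,v) in((279,257),(274,317)):
    w=g[v-12:v+13,u-7:u+8];ys,xs=np.where(w<85);c=(xs.mean()+u-7,ys.mean()+v-12);print(c,len(xs),ray(s,c,96.5))
```

```text
(np.float64(278.72), np.float64(257.36)) 25 [591.55728291 107.4364614   96.5       ]
(np.float64(273.45652173913044), np.float64(317.5)) 46 [564.7149289  248.51468037  96.5       ]
```

Request:
move_arm --pt "0 0 -1 0.9 3.4 -30 1" --pt "0 0 -1 0.9 3.4 -60 1" --pt "0 0 -1 0.9 3.4 -90 1" --pt "0 0 -1 0.9 3.4 -93 1" --pt "0 0 -1 0.9 3.4 -93 1"

```text
clock: 7.22
eef_pos: [578.3, 175.7, 155.0]
eef_rot: [-3.138, -0.005, 2.827]
force: [0.2, 0.2, -2.0]
opening: 0.199
grip_force: 59.1
```

Run:
```python
from workcell import ctrl
import cv2,pickle,numpy as np
o=ctrl.get_obs();w=ctrl.snapshot("wrist");s=ctrl.snapshot("side");pickle.dump((o,w,s),open("w4.pkl","wb"))
z=lambda im,u,v,W,H,k:cv2.resize(im[v:v+H,u:u+W],None,fx=k,fy=k,interpolation=cv2.INTER_CUBIC)
cv2.imwrite("pics/w4.png",np.hstack([z(w["color"],240,130,160,200,2.5),z(s["color"],220,205,100,125,4)]))
print(o["clock"],o["eef_pos"],o["eef_rot"],o["force"])
```

```text
7.2167 [578.31863573 175.69099132 155.0414677 ] [-3.13781841 -0.00516665  2.82669866] [ 0.20282165  0.18832742 -1.99407836]
```

View pics/w4.png

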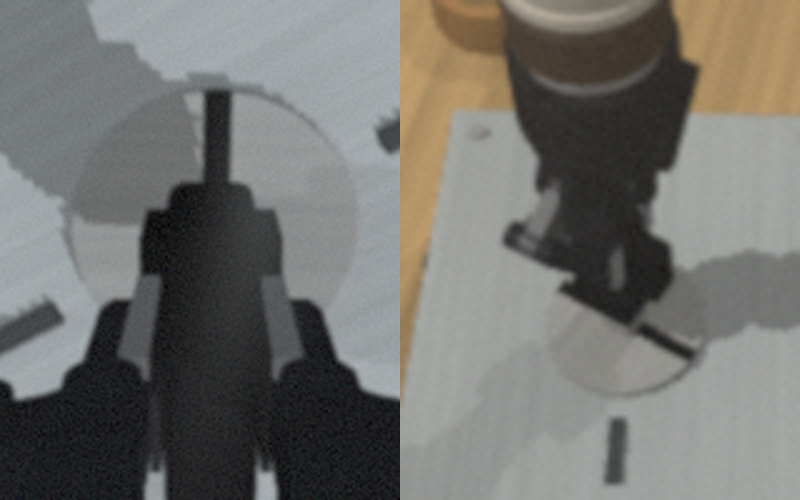

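The key's bar is parallel to the slot. The disc edges are at crop columns 72 and 357 with the top edge at row 83, and the hub edges are at columns 145 and 280. From these I'll compute the stud's offset relative to the tool.

Run:
```python
from h import *
o,w,s=pickle.load(open("w4.pkl","rb"));T=w["T_tool_cam"]
q=lambda u,v:(240+u/2.5,130+v/2.5)
zd=o["eef_pos"][2]-99
print("disc L/R",ray(w,q(72,215),zd,T),ray(w,q(357,215),zd,T),"front",ray(w,q(215,84),zd,T),"slot",ray(w,q(218,90),zd,T),ray(w,q(217,180),zd,T))
print("hub",ray(w,q(145,240),8,T),ray(w,q(280,240),8,T),"hub front",ray(w,q(212,209),8,T))
```

```text
disc L/R [  4.33524142 -38.68448028  56.0414677 ] [ 4.29788538 43.27044988 56.0414677 ] front [42.01637628  2.3448815  56.0414677 ] slot [40.37208678  3.16978598 56.0414677 ] [14.77192821  2.9695816  56.0414677 ]
hub [ 14.58734603 -13.41859675   8.        ] [14.57214458 16.29441188  8.        ] hub front [21.75026317  1.31879312  8.        ]
```

Request:
move_arm --pt "0 0 0 1.3 0.8 0 1" --pt "0 0 0 1.3 0.8 -4 1" --pt "0 0 0 1.3 0.8 -8 1" --pt "0 0 0 1.3 0.8 -11 1" --pt "0 0 0 1.3 0.8 -13 1"

```text
clock: 7.73
eef_pos: [582.4, 178.3, 145.9]
eef_rot: [3.14, 0.002, 2.829]
force: [-3.9, -1.4, 14.4]
opening: 0.197
grip_force: 61.5
```

Request:
move_arm --pt "0 0 0 0 0 6 1" --pt "0 0 0 -2.8 -1.6 6 1" --pt "0 0 0 -2.8 -1.6 6 1" --pt "0 0 0 -2.8 -1.6 6 1"

```text
clock: 8.07
eef_pos: [578.5, 176.4, 150.0]
eef_rot: [-3.141, -0.001, 2.829]
force: [0.2, -0.1, -2.1]
opening: 0.199
grip_force: 59.2
```

Request:
move_arm --pt "0 0 0 0 0 -2 1" --pt "0 0 0 0 0 -4 1" --pt "0 0 0 0 0 -6 1" --pt "0 0 0 0 0 -8 1" --pt "0 0 0 0 0 -8 1"

```text
clock: 8.48
eef_pos: [578.4, 176.4, 141.4]
eef_rot: [-3.141, -0.001, 2.829]
force: [0.2, -0.0, -2.1]
opening: 0.197
grip_force: 59.2
```

It has entered without force, so I'll seat it.

Request:
move_arm --pt "0 0 0 0 0 -2.5 1" --pt "0 0 0 0 0 -5 1" --pt "0 0 0 0 0 -7.5 1" --pt "0 0 0 0 0 -9 1" --pt "0 0 0 0 0 -9 1"

```text
clock: 8.9
eef_pos: [578.6, 176.5, 132.7]
eef_rot: [-3.141, -0.001, 2.829]
force: [-0.6, 0.5, -2.3]
opening: 0.196
grip_force: 59.1
```

Request:
move_arm --pt "0 0 0 0 0 -1.5 1" --pt "0 0 0 0 0 -3 1" --pt "0 0 0 0 0 -4 1" --pt "0 0 0 0 0 -4 1"

```text
clock: 9.23
eef_pos: [578.6, 176.6, 129.3]
eef_rot: [3.142, -0.0, 2.829]
force: [-2.4, 0.6, -1.8]
opening: 0.199
grip_force: 59.3
```

Request:
move_arm --pt "0 0 0 0 0 -0.7 1" --pt "0 0 0 0 0 -1.4 1" --pt "0 0 0 0 0 -1.4 1"

```text
clock: 9.48
eef_pos: [578.7, 176.6, 128.3]
eef_rot: [3.141, -0.0, 2.829]
force: [-3.9, 0.7, 2.5]
opening: 0.199
grip_force: 59.9
```

Request:
move_arm --pt "0 0 -2 -0.5 0 0.5 1" --pt "0 0 -7 -0.5 0 0.5 1" --pt "0 0 -12 -0.5 0 0.5 1" --pt "0 0 -17 -0.5 0 0.5 1" --pt "0 0 -22 -0.5 0 0.5 1"

```text
clock: 9.9
eef_pos: [578.2, 177.0, 128.6]
eef_rot: [3.141, -0.001, 2.441]
force: [-3.6, 1.5, 2.4]
opening: 0.199
grip_force: 59.7
```

Request:
move_arm --pt "0 0 -5 0 0 0 1" --pt "0 0 -10 0 0 0 1" --pt "0 0 -15 0 0 0 1" --pt "0 0 -20 0 0 0 1" --pt "0 0 -20 0 0 0 1"

```text
clock: 10.32
eef_pos: [578.6, 177.3, 128.8]
eef_rot: [3.14, -0.001, 2.095]
force: [-2.9, 1.8, 2.7]
opening: 0.197
grip_force: 59.7
```

Forces are small. Yaw is now 120°, and the target is about 101° minus the lag, so another 22°.

Request:
move_arm --pt "0 0 -5 -0.4 0 0 1" --pt "0 0 -10 -0.4 0 0 1" --pt "0 0 -15 -0.4 0 0 1" --pt "0 0 -20 -0.4 0 0 1" --pt "0 0 -22 -0.4 0 0 1"

```text
clock: 10.73
eef_pos: [579.0, 177.5, 129.0]
eef_rot: [3.139, -0.001, 1.711]
force: [-1.2, 2.8, 1.5]
opening: 0.199
grip_force: 59.7
```

Request:
move_arm --pt "0 0 0 0 0 0 1" --pt "0 0 0 0 0 0 1"

```text
clock: 10.9
eef_pos: [579.0, 177.4, 129.0]
eef_rot: [3.139, -0.002, 1.714]
force: [-1.4, 4.0, 2.0]
opening: 0.199
grip_force: 59.7
```

Run:
```python
from workcell import ctrl
import cv2,pickle,numpy as np
o=ctrl.get_obs();w=ctrl.snapshot("wrist");s=ctrl.snapshot("side");t=ctrl.snapshot("top");pickle.dump((o,w,s,t),open("w5.pkl","wb"))
z=lambda im,u,v,W,H,k:cv2.resize(im[v:v+H,u:u+W],None,fx=k,fy=k,interpolation=cv2.INTER_CUBIC)
cv2.imwrite("pics/w5.png",np.hstack([z(w["color"],240,40,160,200,2.5),z(s["color"],220,230,100,125,4)]))
print(o["clock"],o["eef_pos"],o["eef_rot"],o["force"],o["wrist_torque"])
```

```text
10.9 [578.97261606 177.41353331 128.99190684] [ 3.13911225e+00 -1.50922467e-03  1.71431464e+00] [-1.43785222  3.96816658  2.04456424] [0.87733187 0.23186093 0.06432009]
```

View pics/w5.png

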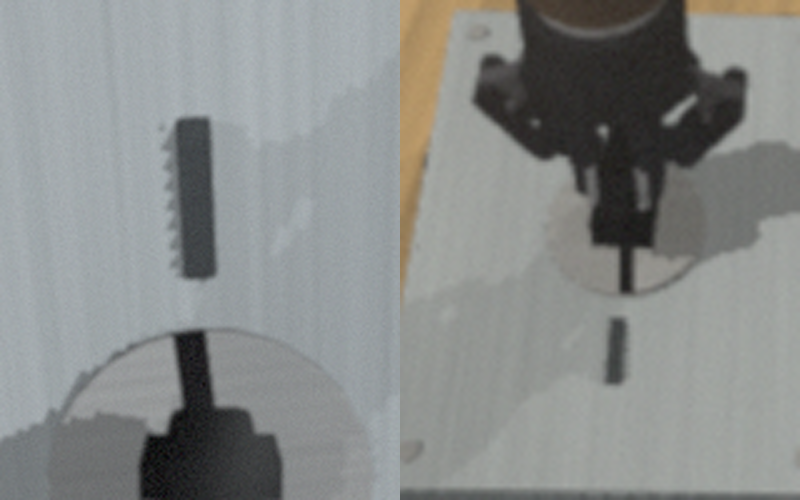

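Wrist crop: the slot runs from about (190.5,332) to (201,405), and the rib centreline from (193,118) to (199.5,276).

Run:
```python
from h import *
o,w,s,t=pickle.load(open("w5.pkl","rb"));T=toolT(o)@w["T_tool_cam"]
q=lambda u,v:(240+u/2.5,40+v/2.5)
A=lambda a,b:np.degrees(np.arctan2(*(b-a)[1::-1]))
for n,p,r,z in(("slot",(190.5,332),(201,405),99),("slotL",(175,333),(187,405),99),("slotR",(206,331),(215,405),99),("rib",(193,118),(199.5,276),97)):
    a,b=ray(w,q(*p),z,T),ray(w,q(*r),z,T);print(n,a[:2],b[:2],A(a,b))
print(np.degrees(o["eef_rot"][2]))
```

```text
slot [568.78599358 217.23838202] [573.81083647 199.6341791 ] -74.06943780470698
slotL [565.14530264 216.4702148 ] [570.3986682  199.14427183] -73.13227354176158
slotR [572.42443523 218.00607466] [577.2234609  200.12415187] -74.97734541358861
rib [562.77089708 264.87721347] [569.08049142 230.46912508] -79.60881457533864
98.2229934128547
```

Request:
move_arm --pt "0 0 -2 0 0.3 0 1" --pt "0 0 -4 0 0.3 0 1" --pt "0 0 -4.7 0 0.3 0 1" --pt "0 0 -4.7 0 0.3 0 1" --pt "0 0 -4.7 0 0.3 0 1"

```text
clock: 11.47
eef_pos: [579.0, 177.4, 128.9]
eef_rot: [3.139, -0.001, 1.631]
force: [0.6, 5.5, 2.4]
opening: 0.202
grip_force: 59.7
```

Run:
```python
from workcell import ctrl
from h import *
import cv2
o=ctrl.get_obs();w=ctrl.snapshot("wrist");T=toolT(o)@w["T_tool_cam"]
cv2.imwrite("pics/w6.png",cv2.resize(w["color"][80:210,270:370],None,fx=4.5,fy=4.5,interpolation=cv2.INTER_CUBIC))
print(o["clock"],o["eef_pos"],np.degrees(o["eef_rot"]),o["force"])
pickle.dump((o,w),open("w6.pkl","wb"))
```

```text
11.4667 [579.02518686 177.43290235 128.90967741] [ 1.79864742e+02 -6.38035144e-02  9.34462171e+01] [0.59379673 5.50608616 2.37897302]
```

View pics/w6.png

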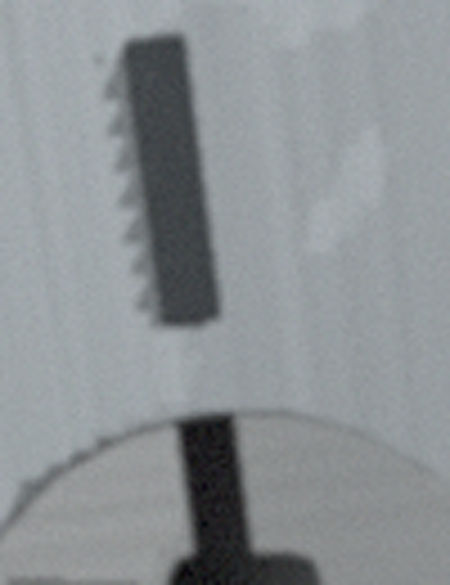

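The slot and rib now look nearly parallel: rib (154,40) to (188,322), slot (206,418) to (222,555).

Run:
```python
from h import *
o,w=pickle.load(open("w6.pkl","rb"));T=toolT(o)@w["T_tool_cam"]
q=lambda u,v:(270+u/4.5,80+v/4.5)
A=lambda a,b:np.degrees(np.arctan2(*(b-a)[1::-1]))
P=[ray(w,q(*p),z,T) for p,z in(((154,40),97),((188,322),97),((206,418),99),((222,555),99))]
print(A(P[0],P[1]),A(P[2],P[3]),[p[:2] for p in P]);c=np.array([578.4,177.5,0]);print(A((P[0]+P[1])/2,c),A(P[2],c))
```

```text
-80.24736916040337 -80.3828537633372 [array([562.88204328, 264.59736149]), array([568.80014161, 230.16553057]), array([571.8674483 , 217.90520223]), array([575.0486683 , 199.13087007])]
-79.81171405389478 -80.81611655602327
```

Slot and ribs agree within about 1°. Pushing down now.

Request:
move_arm --pt "0 0 0 0 0 -2 1" --pt "0 0 0 0 0 -4 1" --pt "0 0 0 0 0 -6 1" --pt "0 0 0 0 0 -8 1" --pt "0 0 0 0 0 -8 1"

```text
clock: 11.93
eef_pos: [579.0, 177.4, 121.4]
eef_rot: [3.139, -0.001, 1.631]
force: [-0.4, 5.5, 5.7]
opening: 0.197
grip_force: 60.4
```

Request:
move_arm --pt "0 0 0 0 0 -1 1" --pt "0 0 0 0 0 -2 1" --pt "0 0 0 0 0 -2 1"

```text
clock: 12.18
eef_pos: [579.1, 177.5, 121.1]
eef_rot: [3.138, -0.001, 1.631]
force: [-1.7, 4.8, 12.6]
opening: 0.199
grip_force: 61.2
```

Request:
move_arm --pt "0 0 0 0 0 -1 1" --pt "0 0 0 0 0 -1 1" --pt "0 0 0 0 0 -1 1" --pt "0 0 0 0 0 -1 1"

```text
clock: 12.52
eef_pos: [579.1, 177.4, 121.1]
eef_rot: [3.137, -0.002, 1.631]
force: [-3.7, 3.7, 16.6]
opening: 0.197
grip_force: 61.8
```

Run:
```python
from workcell import ctrl
from h import *
import cv2
o=ctrl.get_obs();w=ctrl.snapshot("wrist");s=ctrl.snapshot("side")
z=lambda im,u,v,W,H,k:cv2.resize(im[v:v+H,u:u+W],None,fx=k,fy=k,interpolation=cv2.INTER_CUBIC)
cv2.imwrite("pics/w7.png",np.hstack([z(w["color"],270,80,100,130,4.5)[:580],cv2.resize(z(s["color"],205,220,140,160,2.5),(345,580))]))
print(o["clock"],o["eef_pos"],np.degrees(o["eef_rot"]),o["force"],o["opening"],o["grip_force"])
pickle.dump((o,w),open("w7.pkl","wb"))
```

```text
12.5167 [579.11287457 177.4481087  121.09972395] [ 1.79738541e+02 -9.76253906e-02  9.34286069e+01] [-3.68431571  3.725729   16.58730225] 0.19697208023043497 61.770703196525574
```

View pics/w7.png

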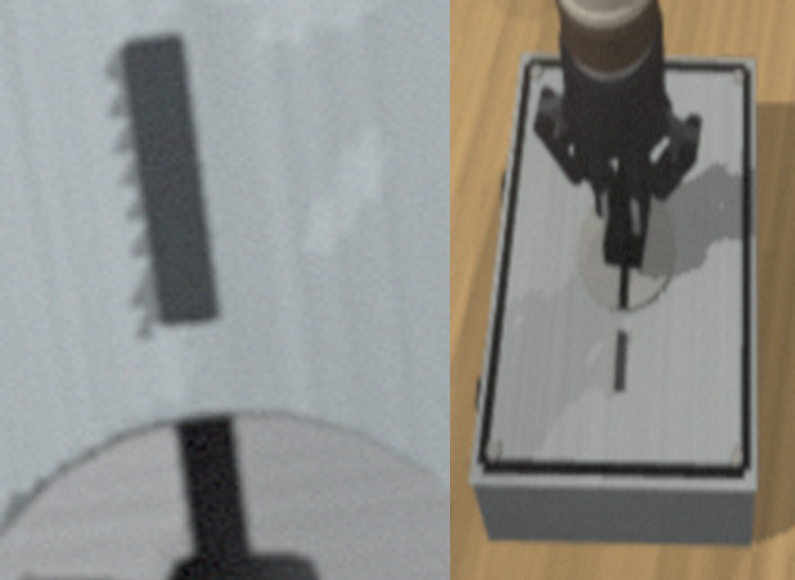

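The panel sits flush inside its frame with the gasket line visible all round. The slot, (205,418) to (221,555), is still in line with the rib, (153,40) to (188,322). The push is about 18 N and steady, so I'm handing in.

```bash
python3 -c "
from workcell import ctrl
print(ctrl.hand_in())"
```

```text
the job is handed in; nothing more can be done
None
```

I handed the job in at about 12.5 s: the T-handle is seated on the stud, the slot lines up with the ribs to within about 1°, and the arm is still gripping the handle and pressing the panel home with about 18 N.

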